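# Dip-check the sealant pot with the stop-collar gauge

## Robot

A 7-joint arm with a two-finger parallel gripper is mounted at the origin on the work surface. World frame = base frame: x ahead of the robot, y to its left, z up, the work surface at z = 0. Lengths are in m, angles in rad, forces in N, time in s.
With the tool pointing down it reaches from about 0.425 to 0.875 m from the base axis. Payload 4.7 kg.
Tool frame: the origin (TCP) lies at the centre of the arm's flange, where the gripper is bolted on; the fingertips stand tip_reach ahead of it and the grasp point (between the pads) lies 155 mm ahead of it (tip_reach is the distance from the TCP to the fingertips, in m); z points along the fingers, y is the line along which they close (so a half turn about z gives the same grasp; the last joint's range is limited). The gripper opens to 85 mm and grips with 20 to 120 N. Pads are 22 mm wide; open, the fingers measure 114 mm over their backs; the gripper's body (76 mm by 85 mm) begins 54 mm behind the grasp point. The pads swing forward as they close: fully open they stand 13 mm farther back than shut.
Start: joints at [-1.325, 0.321, -0.07, 1.45, 0.023, 1.371, -0.057], TCP at [0.149, 0.633, 0.405] pointing down, gripper open.
Joint ranges: [-2.86, 2.86], [-0.3, 2.09], [-1.38, 1.24], [0.06, 2.45], [-1.56, 4.7], [0.09, 2.05], [-2.69, 2.69]. Speed limits (rad/s): [2.57, 2.57, 3.14, 3.14, 3.14, 3.14, 3.14].

## Interface

Orientations are given as a unit quaternion [x, y, z, w].
In Python, from bench import * gives the robot as it stands.
- The arm moves only by the tool arm_command, never from a script. Its argument "steps" is a list of rows, each a list of 5 numbers: the closure, from 0 (fully open) to 1 (shut), then the shift along the world's x, y, z in units of 0.03 m (1.0 is 0.03 m), then the turn about the world's z in units of 0.12 rad (1.0 is 0.12 rad). In form: [[gripper, tx, ty, tz, yaw], ...]. A call has 1 to 20 rows; each row shifts and turns the commanded pose from where the row before left it; what a row does not reach is not made up. A row lasts 1/12 s, in which the tool goes at most 41.7 mm and 7.16 degrees, less where a joint would pass 70% of its speed; a pose out of reach is approached as far as the arm can. A call with a number of a shift or a turn outside -1 to 1 is refused whole. A call with a gripper value outside its range is refused whole. The fingers move at their own pace and stop on an object; "newtons" is the grip in N (left out, the last holds). Time passes only in rows, so rows that do not move let the fingers close. It gives the time, the measured TCP pose, the force, the opening and the grip force at its end, in the units of the state.
- observe(): the state, without advancing time (a new reading comes with each control period).
- camera(name): name is "side" or "top"; returns the picture (480x640x3 uint8, red, green, blue); there is no depth.
- calibration(name): a dict with "mtx" (3x3 intrinsics, pixels), "R" (3x3) and "t" (3): a world point X has camera coordinates R X + t. Camera axes: x right, y down, z forward; pixel columns grow to the right and rows downward; lengths in m; the calibration is good to about 2 mm. A picture is of the moment at which its call begins. calibration takes no time and is no camera call.
- finish_job(): hands the job in; it is judged then, once.
The state is a dict: "clock": time; "joints": joint angles; "joint_velocities": joint speeds; "effort": joint torques, N m; "tool_pos": TCP position; "tool_rot": TCP orientation; "force": force on the tool from outside, world axes, zero at the start; "ft_torque": the same for the moment, N m; "gripper_width": finger opening in m; "grasp_force": force on a finger pad.
Only numpy, scipy, OpenCV 4.12 (cv2) and the standard library are available. Lean on these libraries where they do the work, as an engineer would, in place of code of your own. Each camera call takes 0.05 s, during which the arm holds its last target. There are 200 camera calls.

## Task

Slide the sealant pot sideways along the warming plate, without lifting or tipping it, from the red ring to the middle of the white ring, and let go of it. Then take the dip gauge from its inclined rest, put its rod down the pot's guide tube until the collar stops on the tube's mouth, without forcing it, and draw it straight out again. Finish while holding the gauge by its handle, still and with the rod level, so that its tip is over the black drip tray about 10 cm above the bench and touches nothing; leave the other things on the bench alone.

Things in the scene. Friction and masses are not known exactly. Their poses are not given: they have to be found in the camera images.
- plate: Fixed bench warming plate with a flat black glass top, 250 x 430 x 40 mm (x, y, z); its top is 40 mm above the bench and is free of raised edges. Origin: centre of its underside. Its y axis runs along the line of the two rings, which lie 105 mm either side of its middle.
- warm_ring: Red ring, 137 mm outside and 127 mm inside diameter, printed flat on the plate: the warming position, where the pot starts. Origin: centre of the ring, on the plate's top (40 mm above the bench).
- rest_ring: White ring, same size, printed flat on the plate 210 mm from the red ring, on its left or its right: the resting position, where the pot must go. Origin: centre of the ring, on the plate's top.
- pot: Loose aluminium pot with a clamped steel lid, about 0.7 kg, it slides on the smooth glass under a sideways push of 1.5 to 3.5 N. Round, 116 mm in diameter (121 mm at the lid), lid top 91 mm above its underside; small toggle clamps on the rim reach 67 mm from the axis and two side loops 73 mm (local y). Origin: centre of its underside; z up; local +x points from its axis to the guide tube.
- pot_knob (a point): Middle of the black round knob on the lid's centre: 32 mm in diameter, 26 mm high (101 to 127 mm above the pot's underside, with 10 mm free under it). Grip here to slide the pot; the fingers fit beside the guide tube when they close across the line from knob to tube (along the pot's local y).
- tube_mouth (a point): Centre of the rim of the brass guide tube on the lid, 36 mm from the pot's axis along the pot's local x and 125 mm above the pot's underside (165 mm above the bench). Upright funnel mouth: 25 mm outside, 21 mm inside, narrowing over 10 mm to a 12 mm bore that opens inside the hollow pot. The rod's tip ends 20 mm above the pot's underside when the collar is stopped.
- gauge: Loose dip gauge, 180 mm long, 65 g: banded steel rod 8 mm in diameter, brass stop collar 30 mm in diameter (105 to 110 mm from the tip), orange round handle above it, 16 mm in diameter, 70 mm long. Origin: the tip; z runs from tip to handle. It starts in its rest at 45 degrees, tip low and away from the robot, and is lifted straight up out of it.
- gauge_tip (a point): The free end of the gauge's rod.
- gauge_collar (a point): Underside of the stop collar, on the rod's axis, 105 mm from the tip.
- gauge_handle (a point): Middle of the orange handle, on its axis, 145 mm from the tip; about 127 mm above the bench at the start. Pinch it from straight above, fingers closing across the rod: then the rod lies at 45 degrees to the fingers, and tilting the tool 45 degrees one way stands the rod upright, 45 degrees the other way makes it level.
- rest: Fixed grey inclined rest, base 150 x 75 x 8 mm: a 24 mm wide sloping steel rail with two open forks (sides 5.5 mm thick, 13 mm apart) that carry the gauge at 45 degrees, the collar bearing on the upper fork about 95 mm above the bench. Origin: centre of its underside; the gauge lies above its x axis, its tip towards the rest's +x.
- tray: Fixed black open drip tray, 200 x 180 mm and 35 mm high, walls 4 mm. Origin: centre of its underside, on the bench.
- bottle_a: Bystander: white sealant bottle with pointed nozzle, paper label, 48 mm in diameter, 180 mm high. Origin: centre of its underside.
- bottle_b: Bystander: white sealant bottle with pointed nozzle, blue label, 48 mm in diameter, 180 mm high. Origin: centre of its underside.
- roll: Bystander: white wiping roll standing on end, 100 mm in diameter, 100 mm high. Origin: centre of its underside.
- flask: Bystander: pink drinking flask, 62 mm in diameter, 190 mm high. Origin: centre of its underside.
- syringe: Bystander: clear dispensing syringe lying flat near the robot, 141 mm long (along its x), 46 mm wide at the flange, 22 mm high. Origin: under the barrel, on the bench.
- jar: Bystander: small sample jar standing on the plate beyond the two rings (away from the robot), halfway between them, 34 mm in diameter, 45 mm high. Origin: centre of its underside.
Not all that is in view belongs to the job. What is shaped like the pot but green or purple is not meant.

How it is judged:
By the outcome, as a careful person would: the job done as asked, in the order asked, and still so for the second after the job is handed in, while the arm keeps its last pose, push and grip.
It also fails if it takes over 72 s, if anything falls off the work surface, if the arm or the gripper's body presses on something with over 40 N, if the wrist force passes 120 N, or if a joint passes its speed limit or range.

## Working session

There is one attempt and no reset: what is moved stays moved. The work goes in short steps, Python scripts to look and compute and a tool call to move; the robot and the scene stay as the last step left them, time stands still between calls to the robot, and variables do not carry over. Pictures are saved under pics/ and viewed, at most 10 in all, crops included, and the job is handed in when it is done.

Besides the shell and the picture viewer there is one more tool, called after "Call:" as name([rows], argument=value, ...), one row to a line, values as JSON. arm_command: Moves the arm, as the interface text tells. Shifts and turns lie within -1 to 1; 1 stands for 0.03 m of shift or 0.12 rad of turn. Its arguments: {"type":"object","properties":{"steps":{"type":"array"},"newtons":{"type":"number"}},"required":["steps"]}

```bash
ls; mkdir -p pics; python3 - <<'E'
from bench import *
import cv2,numpy as np
print(observe())
for n in("side","top"):
    im=camera(n); cv2.imwrite(f"pics/{n}0.png",im[:,:,::-1]); c=calibration(n); print(n,c, -c["R"].T@c["t"])
E
```

```text
pics
{'clock': 0.0, 'joints': array([-1.32487767,  0.32183579, -0.07013412,  1.45168433,  0.02260051,
        1.37078662, -0.0569062 ]), 'joint_velocities': array([ 0.00020656, -0.00065723, -0.00027531,  0.00065784, -0.00152299,
       -0.00168103, -0.00148748]), 'effort': array([-4.71426358e-05, -4.93576348e+01, -3.82201262e-01, -3.14325321e+01,
        1.31228473e-02,  1.16752560e-02, -2.80043402e-06]), 'tool_pos': array([0.1492929 , 0.63241118, 0.40361057]), 'tool_rot': array([ 1.15614376e-01,  9.93293707e-01, -9.60497846e-04, -6.99587961e-05]), 'force': array([ 0.92059515,  0.46108863, -0.34198781]), 'ft_torque': array([-0.03336234, -0.01472373, -0.0114546 ]), 'grasp_force': 0.0, 'gripper_width': 0.08520405130179422}
side {'mtx': array([[583.68043232,   0.        , 312.35973672],
       [  0.        , 583.68043232, 241.63900512],
       [  0.        ,   0.        ,   1.        ]]), 'R': array([[-0.99900957, -0.04313713,  0.01091162],
       [-0.03992092,  0.76062095, -0.64796766],
       [ 0.01965186, -0.6477615 , -0.76158968]]), 't': array([0.54319701, 0.0971127 , 1.57885432])} [0.51550841 0.97228705 1.25943789]
top {'mtx': array([[567.28237035,   0.        , 321.97939218],
       [  0.        , 567.28237035, 243.93760532],
       [  0.        ,   0.        ,   1.        ]]), 'R': array([[-0.09459502, -0.9955153 ,  0.00103004],
       [-0.97093075,  0.09203034, -0.2209613 ],
       [ 0.21987556, -0.02190193, -0.97528203]]), 't': array([0.06329197, 0.57264596, 1.56332085])} [0.21825063 0.04454707 1.65114614]
```

View pics/side0.png

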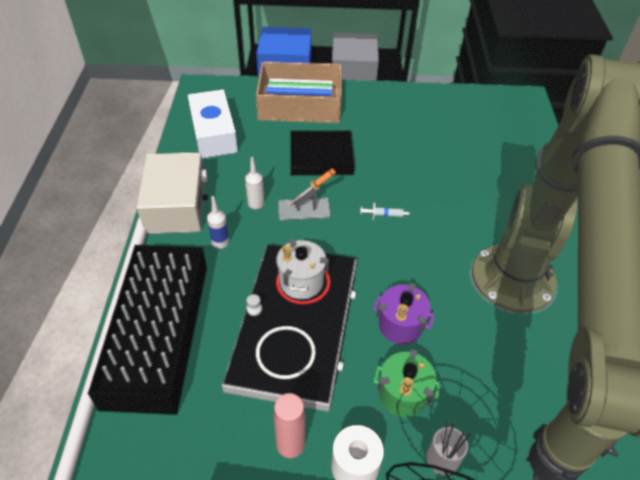

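View pics/top0.png

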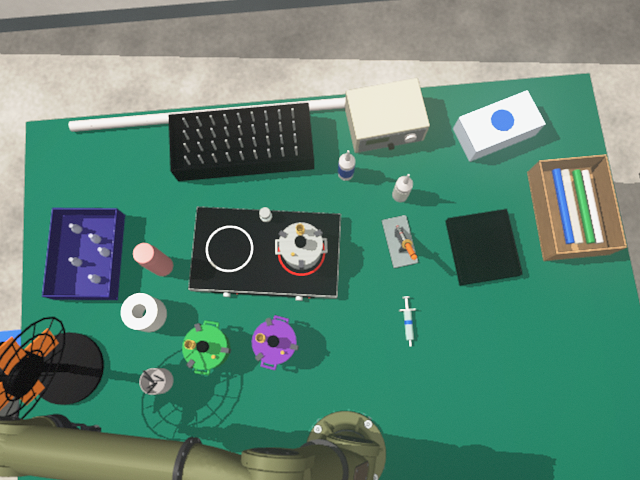

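Candidates for the pot (side/top pixel): steel pot (302,265)/(300,243), purple (404,312)/(275,343), green (407,382)/(205,348). I choose the steel one, which stands on the red ring. The white ring is at (286,352)/(229,248). The gauge is the orange handle at (320,180)/(408,247), and the tray is the flat black square at (322,152)/(484,246), not the pin rack. Next come close crops and first measurements.

```bash
cat > h.py <<'E'
from bench import *
import cv2,numpy as np
C={n:calibration(n) for n in("side","top")}
def ray(n,p):
    c=C[n]; d=c["R"].T@np.linalg.inv(c["mtx"])@np.array([p[0],p[1],1.]); return -c["R"].T@c["t"],d/np.linalg.norm(d)
def onz(n,p,z):
    o,d=ray(n,p); return o+d*(z-o[2])/d[2]
def tri(ps,pt):
    o1,d1=ray("side",ps);o2,d2=ray("top",pt)
    s=np.linalg.lstsq(np.c_[d1,-d2],o2-o1,rcond=None)[0]; a=o1+s[0]*d1;b=o2+s[1]*d2
    return (a+b)/2,np.linalg.norm(a-b)
def proj(n,X):
    c=C[n];q=c["mtx"]@(c["R"]@np.asarray(X)+c["t"]);return q[:2]/q[2]
def crop(im,x,y,w,h,s): return cv2.resize(im[y:y+h,x:x+w],None,fx=s,fy=s,interpolation=cv2.INTER_CUBIC)
def blobs(mask,amin=10):
    n,l,st,ce=cv2.connectedComponentsWithStats(mask.astype(np.uint8)); return [(l==i,st[i],ce[i]) for i in range(1,n) if st[i][4]>=amin]
E
python3 - <<'E'
from h import *
S=cv2.imread("pics/side0.png");T=cv2.imread("pics/top0.png")
m=np.vstack([np.hstack([crop(S,265,230,80,60,5),crop(S,270,160,80,60,5)]),np.hstack([crop(T,260,210,80,60,5),crop(T,365,205,80,60,5)])])
cv2.imwrite("pics/crop0.png",m)
for n,im in(("side",S),("top",T)):
    b,g,r=[im[:,:,i].astype(int) for i in range(3)]; hsv=cv2.cvtColor(im,cv2.COLOR_BGR2HSV)
    print(n)
    white=(im.min(2)>150)
    x0,y0,w,h=((215,310,115,85) if n=="side" else (195,215,70,65))
    sub=np.zeros_like(white);sub[y0:y0+h,x0:x0+w]=white[y0:y0+h,x0:x0+w]
    k=max(blobs(sub),key=lambda q:q[1][2]*q[1][3])
    e=cv2.fitEllipse(np.argwhere(k[0])[:,::-1].astype(np.float32)); print("white",k[1],onz(n,e[0],.04))
    # near red
    red=((hsv[...,0]<6)|(hsv[...,0]>174))&(hsv[...,1]>150)&(r>100)
    for q in blobs(red,20): print("red",q[1],q[2])
    org=(hsv[...,0]>=6)&(hsv[...,0]<16)&(hsv[...,1]>150)&(r>130)
    for q in blobs(org,20): 
        p=np.argwhere(q[0])[:,::-1].astype(np.float32); print("or",q[1],cv2.minAreaRect(p))
    blk=(im.max(2)<45)
    for q in blobs(blk,800):
        p=np.argwhere(q[0])[:,::-1].astype(np.int32); bx=cv2.boxPoints(cv2.minAreaRect(cv2.convexHull(p)))
        ap=cv2.approxPolyN(cv2.convexHull(p),4)[0]
        print("blk",q[1],[ (tuple(v),onz(n,v,.035).round(3)[:2].tolist()) for v in ap])
E
```

```text
side
white [256 326  59  53 535] [0.59653375 0.28037852 0.04      ]
red [276 272  55  33 334] [305.34730539 292.17065868]
or [314 169  21  17 126] ((324.1800231933594, 176.739990234375), (5.799999713897705, 23.799999237060547), 53.13010025024414)
blk [ 234    0  185   81 2940] [((np.int32(418), np.int32(0)), [0.155, -1.446]), ((np.int32(407), np.int32(80)), [0.239, -0.853]), ((np.int32(241), np.int32(74)), [0.841, -0.855]), ((np.int32(234), np.int32(0)), [0.937, -1.396])]
blk [  454     0   158   123 11897] [((np.int32(566), np.int32(125)), [-0.278, -0.625]), ((np.int32(452), np.int32(80)), [0.075, -0.863]), ((np.int32(471), np.int32(0)), [-0.072, -1.461]), ((np.int32(631), np.int32(0)), [-0.764, -1.505])]
blk [ 291  131   63   44 2502] [((np.int32(291), np.int32(175)), [0.624, -0.332]), ((np.int32(291), np.int32(131)), [0.638, -0.542]), ((np.int32(350), np.int32(131)), [0.444, -0.553]), ((np.int32(354), np.int32(173)), [0.432, -0.352])]
blk [   89   245   117   169 10330] [((np.int32(177), np.int32(414)), [0.822, 0.443]), ((np.int32(83), np.int32(409)), [1.031, 0.441]), ((np.int32(1
[... 2488 characters left out ...]
5])]
blk [ 190  208   74   80 1326] [((np.int32(249), np.int32(270)), [0.526, 0.226]), ((np.int32(189), np.int32(289)), [0.487, 0.401]), ((np.int32(198), np.int32(207)), [0.729, 0.363]), ((np.int32(267), np.int32(211)), [0.697, 0.161])]
blk [ 466  229   56   49 1076] [((np.int32(454), np.int32(267)), [0.478, -0.366]), ((np.int32(479), np.int32(229)), [0.584, -0.456]), ((np.int32(511), np.int32(229)), [0.575, -0.549]), ((np.int32(524), np.int32(283)), [0.413, -0.56])]
blk [   0  317  104  102 3451] [((np.int32(15), np.int32(420)), [0.171, 0.888]), ((np.int32(-3), np.int32(372)), [0.305, 0.941]), ((np.int32(52), np.int32(316)), [0.446, 0.791]), ((np.int32(156), np.int32(377)), [0.249, 0.502])]
```

View pics/crop0.png

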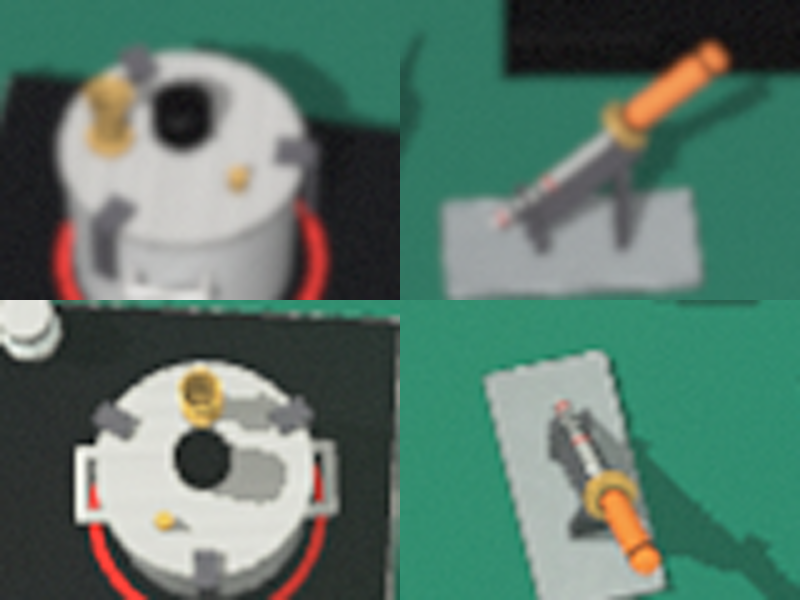

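The crops show the steel pot (knob at side (301.6,253), top (300.6,242)). Its tube mouth lies beyond the knob at side (287,248), top (300.4,227.4). The gauge lies in its rest, tip at side (290.6,203.4), top (397.4,226.4), with the handle end at side (332.6,170.4), top (414.6,257.4).

```bash
python3 - <<'E'
from h import *
k=tri((301.6,253),(300.6,242)); m=tri((287,248),(300.4,227.4)); print("knob",k,"mouth",m)
print("knob@.167",onz("top",(300.6,242),.167),onz("side",(301.6,250),.167)); print("mouth@.165",onz("top",(300.4,227.4),.165),onz("side",(287,247),.165))
a=tri((290.6,203.4),(397.4,226.4));b=tri((332.6,170.4),(414.6,257.4));c=tri((314.4,185),(407,244.4))
print(a,b,c,np.linalg.norm(a[0]-b[0])); d=b[0]-a[0];print("yaw plan",np.degrees(np.arctan2(d[1],d[0])),"elev",np.degrees(np.arcsin(d[2]/np.linalg.norm(d))))
T=cv2.imread("pics/top0.png")
# red ring fit
for n in("side","top"):
    im=cv2.imread(f"pics/{n}0.png");hsv=cv2.cvtColor(im,cv2.COLOR_BGR2HSV)
    red=((hsv[...,0]<6)|(hsv[...,0]>174))&(hsv[...,1]>150)&(im[...,2]>100)
    q=[q for q in blobs(red,100)][0]
    P=np.array([onz(n,v[::-1],.04)[:2] for v in np.argwhere(q[0])])
    s=np.linalg.lstsq(np.c_[2*P,np.ones(len(P))],(P**2).sum(1),rcond=None)[0];print("red",s[:2],np.sqrt(s[2]+s[:2]@s[:2]))
# tray from top: dark non-green region
g=T.astype(int);mk=(g.max(2)<75);sub=np.zeros_like(mk);sub[200:295,435:530]=mk[200:295,435:530]
q=max(blobs(sub),key=lambda q:q[1][4]);ap=cv2.approxPolyN(cv2.convexHull(np.argwhere(q[0])[:,::-1].astype(np.int32)),4)[0]
print("tray",q[1],[onz("top",v,.035).round(3)[:2].tolist() for v in ap])
E
```

```text
knob (array([0.56807989, 0.06792688, 0.15119473]), np.float64(0.0016511480979886405)) mouth (array([0.60456036, 0.06491197, 0.1648497 ]), np.float64(0.0001420427394783767))
knob@.167 [0.56357392 0.06785032 0.167     ] [0.56863194 0.07111687 0.167     ]
mouth@.165 [0.60444942 0.06492394 0.165     ] [0.60484319 0.06183949 0.165     ]
(array([ 0.61679647, -0.21901866,  0.02751782]), np.float64(0.0012376241613475958)) (array([ 0.49763887, -0.23507774,  0.14903352]), np.float64(0.002943332816011163)) (array([ 0.54696529, -0.22864154,  0.0960048 ]), np.float64(0.003974548084644985)) 0.17094587979773648
yaw plan -172.3243917901327 elev 45.30355416636194
red [0.56655509 0.07061626] 0.06645160025754555
red [0.56312672 0.07114636] 0.06531770184860619
tray [ 446  209   76   77 4318] [[0.425, -0.372], [0.623, -0.36], [0.64, -0.545], [0.436, -0.561]]
```

Call:
arm_command([
  [0,0.45,-0.6,0,0.06],
  [0,0.45,-0.6,0,0.06],
  [0,0.45,-0.6,0,0.06],
  [0,0.45,-0.6,0,0.06],
  [0,0.45,-0.6,0,0.06],
  [0,0.45,-0.6,0,0.06],
  [0,0.45,-0.6,0,0.06],
  [0,0.45,-0.6,0,0.06],
  [0,0.45,-0.6,0,0.06],
  [0,0.45,-0.6,0,0.06],
  [0,0.45,-0.6,0,0.06],
  [0,0.45,-0.6,0,0.06],
  [0,0.45,-0.6,0,0.06],
  [0,0.45,-0.6,0,0.06],
  [0,0.45,-0.6,0,0.06],
  [0,0.45,-0.6,0,0.06],
  [0,0.45,-0.6,0,0.06],
  [0,0.45,-0.6,0,0.06],
  [0,0.45,-0.6,0,0.06],
  [0,0.45,-0.6,0,0.06],
], newtons=30)

```text
clock: 1.77
tool_pos: [0.4197, 0.2715, 0.4044]
tool_rot: [0.044, 0.999, -0.0, -0.0]
force: [0.5, 0.6, -0.3]
gripper_width: 0.0854
grasp_force: 0.0
```

```bash
python3 -c "
import bench;print([x for x in dir(bench) if not x.startswith('__')], getattr(bench,'tip_reach',None))"
```

```text
['IKError', 'calibration', 'camera', 'finish_job', 'observe', 'tip_reach'] 0.1734
```

Call:
arm_command([
  [0.3,0.49,-0.68,0,0],
  [0.3,0.49,-0.68,0,0],
  [0.3,0.49,-0.68,0,0],
  [0.3,0.49,-0.68,0,0],
  [0.3,0.49,-0.68,0,0],
  [0.3,0.49,-0.68,0,0],
  [0.3,0.49,-0.68,0,0],
  [0.3,0.49,-0.68,0,0],
  [0.3,0.49,-0.68,0,0],
  [0.3,0.49,-0.65,0,0],
  [0.3,0,0,0,0],
  [0.3,0,0,-0.4,0],
  [0.3,0,0,-0.4,0],
  [0.3,0,0,-0.4,0],
  [0.3,0,0,-0.4,0],
  [0.3,0,0,0,0],
])

```text
clock: 3.1
tool_pos: [0.5647, 0.0706, 0.3528]
tool_rot: [0.043, 0.999, -0.001, -0.003]
force: [-0.4, 1.0, -0.4]
gripper_width: 0.0601
grasp_force: 0.0
```

```bash
python3 - <<'E'
from h import *
S=camera("side")[:,:,::-1];T=camera("top")[:,:,::-1]
cv2.imwrite("pics/g1.png",np.hstack([crop(S,265,200,80,90,5),crop(T,260,190,80,90,5)]))
E
```

```text
(no output)
```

View pics/g1.png

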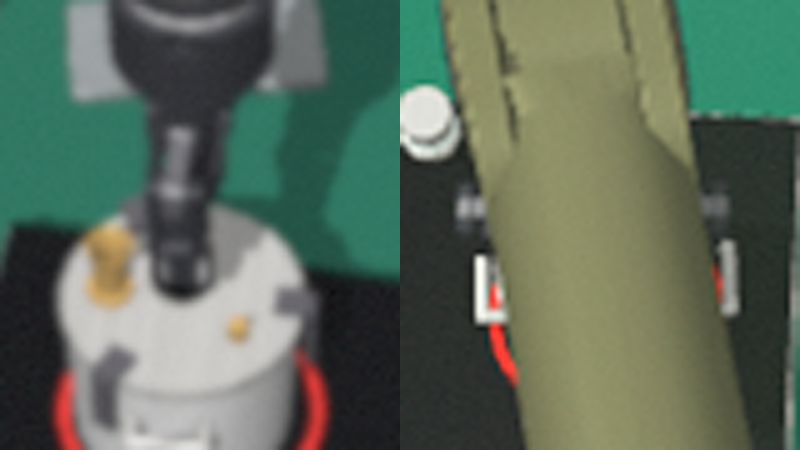

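The side view shows the fingers lined up with the knob (crop x about 183 for both) and clear of the tube. I'll go down and close.

Call:
arm_command([
  [0.3,0.04,-0.03,-0.34,0],
  [0.3,0.04,-0.03,-0.34,0],
  [0.3,0,0,-0.34,0],
  [0.3,0,0,-0.34,0],
  [0.3,0,0,0,0],
  [0.4,0,0,0,0],
  [0.5,0,0,0,0],
  [0.6,0,0,0,0],
  [0.7,0,0,0,0],
  [0.8,0,0,0,0],
  [0.8,0,0,0,0],
  [0.8,0,0,0,0],
], newtons=30)

```text
clock: 4.2
tool_pos: [0.5691, 0.0684, 0.3168]
tool_rot: [0.044, 0.999, 0.001, 0.001]
force: [0.6, 2.9, 4.0]
gripper_width: 0.0303
grasp_force: 29.9
```

Call:
arm_command([
  [0.8,0.013,0.1,0,0],
  [0.8,0.026,0.2,0,0],
  [0.8,0.04,0.3,0,0],
  [0.8,0.047,0.36,0,0],
  [0.8,0.047,0.36,0,0],
  [0.8,0.047,0.36,0,0],
  [0.8,0.047,0.36,0,0],
  [0.8,0.047,0.36,0,0],
  [0.8,0.047,0.36,0,0],
  [0.8,0.047,0.36,0,0],
  [0.8,0.047,0.36,0,0],
  [0.8,0.047,0.36,0,0],
  [0.8,0.047,0.36,0,0],
  [0.8,0.047,0.36,0,0],
  [0.8,0.047,0.36,0,0],
  [0.8,0.047,0.36,0,0],
  [0.8,0.047,0.36,0,0],
  [0.8,0.047,0.36,0,0],
  [0.8,0.047,0.36,0,0],
])

```text
clock: 5.78
tool_pos: [0.5949, 0.2556, 0.317]
tool_rot: [0.045, 0.999, -0.002, 0.001]
force: [-0.6, -5.5, 7.7]
gripper_width: 0.0309
grasp_force: 30.2
```

Call:
arm_command([
  [0.8,0.04,0.3,0,0],
  [0.8,0.026,0.2,0,0],
  [0.8,0.013,0.1,0,0],
  [0.8,0.01,0.08,0,0],
  [0.8,0,0,0,0],
  [0.8,0,0,0,0],
  [0.8,0,0,0,0],
])

```text
clock: 6.37
tool_pos: [0.5974, 0.2763, 0.3168]
tool_rot: [0.045, 0.999, -0.002, 0.001]
force: [0.0, -3.6, 5.3]
gripper_width: 0.0306
grasp_force: 30.1
```

```bash
cat >> h.py <<'E'
def potcheck(S,T):
    for n,im in(("side",S),("top",T)):
        w=im.min(2)>170; c=proj(n,[.595,.28,.04]).astype(int); sub=np.zeros_like(w); sub[c[1]-70:c[1]+50,c[0]-60:c[0]+60]=w[c[1]-70:c[1]+50,c[0]-60:c[0]+60]
    m=np.hstack([crop(S,245,295,80,90,5),crop(T,190,195,80,90,5)]); return m
E
python3 - <<'E'
from h import *
S=camera("side")[:,:,::-1];T=camera("top")[:,:,::-1];print(observe()["force"],observe()["tool_pos"])
cv2.imwrite("pics/sl_s.png",S);cv2.imwrite("pics/sl_t.png",T)
cv2.imwrite("pics/slide.png",potcheck(S,T))
E
```

```text
[-0.13123957 -3.43493906  6.0304699 ] [0.59742065 0.27623243 0.31684362]
```

View pics/slide.png

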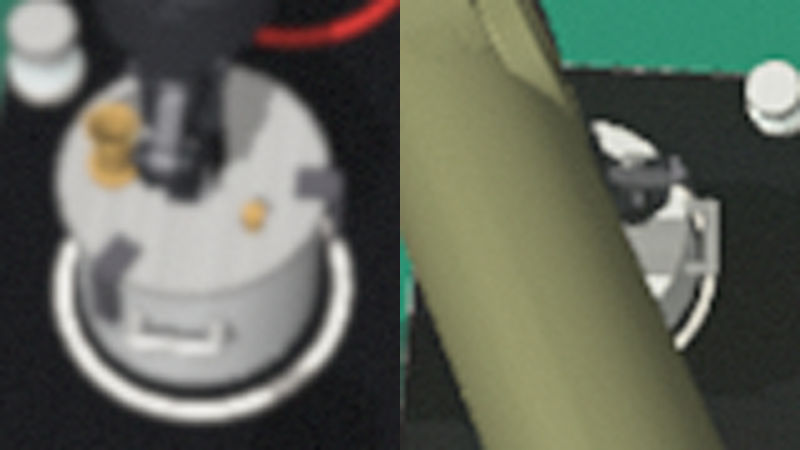

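The pot stands inside the white ring. The tool reads y 0.276, about 3 mm short in y (the wider gap at crop (200,393)), so I'll nudge it.

Call:
arm_command([
  [0.8,-0.015,0.04,0,0],
  [0.8,-0.015,0.04,0,0],
  [0.8,0,0.04,0,0],
  [0.8,0,0,0,0],
  [0.8,0,0,0,0],
  [0.7,0,0,0,0],
  [0.6,0,0,0,0],
  [0.5,0,0,0,0],
  [0.4,0,0,0,0],
  [0.35,0,0,0,0],
  [0.3,0,0,0,0],
  [0.3,0,0,0,0],
  [0.3,0,0,0.3,0],
  [0.3,0,0,0.6,0],
  [0.3,0,0,0.6,0],
  [0.3,0,0,0.6,0],
  [0.3,0,0,0.6,0],
  [0.3,0,0,0.6,0],
])

```text
clock: 7.97
tool_pos: [0.5954, 0.2825, 0.4167]
tool_rot: [0.044, 0.999, 0.0, 0.0]
force: [1.0, -0.1, -0.5]
gripper_width: 0.0599
grasp_force: 0.0
```

Call:
arm_command([
  [0.2,-0.09,-0.6,0,0.09],
  [0.2,-0.09,-0.6,0,0.09],
  [0.2,-0.09,-0.6,0,0.09],
  [0.2,-0.09,-0.6,0,0.09],
  [0.2,-0.09,-0.6,0,0.09],
  [0.2,-0.09,-0.6,0,0.09],
  [0.2,-0.09,-0.6,0,0.09],
  [0.2,-0.09,-0.6,0,0.09],
  [0.2,-0.09,-0.6,0,0.09],
  [0.2,-0.09,-0.6,0,0.09],
  [0.2,-0.09,-0.6,0,0.09],
  [0.2,-0.09,-0.6,0,0.09],
  [0.2,-0.09,-0.6,0,0.09],
  [0.2,-0.09,-0.6,0,0.09],
  [0.2,-0.09,-0.6,0,0.09],
  [0.2,-0.09,-0.6,0,0.09],
  [0.2,-0.09,-0.6,0,0.09],
  [0.2,-0.09,-0.6,0,0.09],
  [0.2,-0.09,-0.6,0,0.09],
  [0.2,-0.09,-0.6,0,0.09],
])

```text
clock: 9.63
tool_pos: [0.5412, -0.0785, 0.4158]
tool_rot: [-0.064, 0.998, 0.0, 0.001]
force: [1.3, -0.2, 1.0]
gripper_width: 0.0681
grasp_force: 0.0
```

```bash
python3 - <<'E'
from h import *
S=camera("side")[:,:,::-1];T=camera("top")[:,:,::-1]
cv2.imwrite("pics/p2_s.png",S);cv2.imwrite("pics/p2_t.png",T)
cv2.imwrite("pics/pot2.png",potcheck(S,T))
print("orange mid",tri((324.2,176.7),(410.5,250.7)))
P=[onz("top",p,.008)[:2] for p in((382,220),(405,215),(418,262),(393,267))];print(np.round(P,3)); 
for i,j in((0,3),(1,2)): d=P[i]-P[j];print("rest yaw",np.degrees(np.arctan2(d[1],d[0])),np.linalg.norm(d))
for p,q in(((290.6,203.4),(332.6,170.4)),):
    pass
for r in(((397.4,226.4),(414.6,257.4)),): # known heights
    a=onz("top",r[0],.0245);b=onz("top",r[1],.1517);print(a,b,np.degrees(np.arctan2(*(a-b)[1::-1])))
a=onz("side",(290.6,203.4),.0245);b=onz("side",(332.6,170.4),.1517);print(a,b,np.degrees(np.arctan2(*(a-b)[1::-1])))
E
```

```text
orange mid (array([ 0.52071255, -0.22999142,  0.12880382]), np.float64(0.00225550820706659))
[[ 0.645 -0.179]
 [ 0.654 -0.249]
 [ 0.508 -0.269]
 [ 0.5   -0.194]]
rest yaw 6.032314583410891 0.14611092533007544
rest yaw 7.761606759695346 0.1476722530956845
[ 0.61691095 -0.21936384  0.0245    ] [ 0.49568378 -0.23421215  0.1517    ] 6.982999298462586
[ 0.61764479 -0.22221298  0.0245    ] [ 0.49907672 -0.232833    0.1517    ] 5.118264759233051
```

View pics/pot2.png

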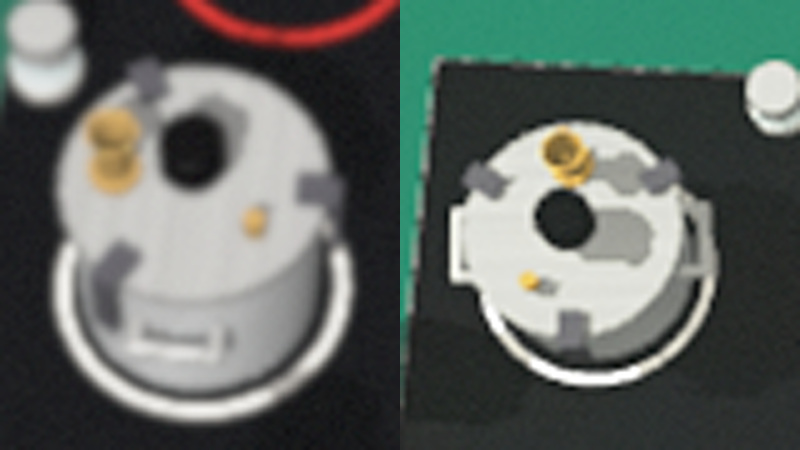

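The pot stands in the white ring: knob at side (283.4,325.4), top (223,238.6); mouth at side (267.6,320.4), top (223,224.4). The gap to the ring looks even.

```bash
python3 - <<'E'
from h import *
print(tri((283.4,325.4),(223,238.6)),tri((267.6,320.4),(223,224.4)),onz("top",(223,224.4),.165))
S=cv2.imread("pics/p2_s.png");T=cv2.imread("pics/p2_t.png")
for n,im in(("side",S),("top",T)):
    # black knob blob near expected
    c=proj(n,[.595,.28,.16]).astype(int);mk=np.zeros(im.shape[:2],bool);mk[c[1]-9:c[1]+9,c[0]-9:c[0]+9]=(im.max(2)<70)[c[1]-9:c[1]+9,c[0]-9:c[0]+9]
    q=max(blobs(mk,5),key=lambda q:q[1][4]);print(n,q[1],q[2])
    s0=cv2.imread(f"pics/{n}0.png");c=proj(n,[.567,.0685,.16]).astype(int);mk=np.zeros(im.shape[:2],bool);mk[c[1]-9:c[1]+9,c[0]-9:c[0]+9]=(s0.max(2)<70)[c[1]-9:c[1]+9,c[0]-9:c[0]+9]
    q0=max(blobs(mk,5),key=lambda q:q[1][4]);print(n,q0[1],q0[2],"shift",onz(n,q[2],.154)-onz(n,q0[2],.154),onz(n,q[2],.154))
E
```

```text
(array([0.59724104, 0.27705663, 0.15093227]), np.float64(0.0011764652034811588)) (array([0.6329536 , 0.27312301, 0.16287877]), np.float64(0.00039358861807599555)) [0.63256204 0.27276369 0.165     ]
side [278 318  12  14 144] [283.34027778 324.74305556]
side [296 247  11  12 118] [301.06779661 252.51694915] shift [0.02771921 0.2086456  0.        ] [0.59784381 0.27708418 0.154     ]
top [217 233  12  12 103] [222.57281553 238.41747573]
top [295 236  11  12  98] [300.05102041 241.36734694] shift [0.02800182 0.20843108 0.        ] [0.59649278 0.27781408 0.154     ]
```

Call:
arm_command([
  [0.2,-0.07,-0.51,0,0],
  [0.2,-0.07,-0.51,0,0],
  [0.2,-0.07,-0.51,0,0],
  [0.2,-0.07,-0.51,0,0],
  [0.2,-0.07,-0.51,0,0],
  [0.2,-0.07,-0.51,0,0],
  [0.2,-0.07,-0.51,0,0],
  [0.2,-0.07,-0.51,0,0],
  [0.2,-0.07,-0.5,0,0],
  [0.2,-0.05,-0.5,0,-0.1],
  [0.2,0,0,-0.4,0],
  [0.2,0,0,-0.5,0],
  [0.2,0,0,-0.5,0],
  [0.2,0,0,-0.5,0],
  [0.2,0,0,-0.5,0],
  [0.2,0,0,-0.5,0],
  [0.2,0,0,0,0],
])

```text
clock: 11.15
tool_pos: [0.5203, -0.2278, 0.3241]
tool_rot: [-0.059, 0.998, 0.001, -0.003]
force: [-0.3, 1.3, -0.4]
gripper_width: 0.0682
grasp_force: 0.0
```

Call:
arm_command([
  [0.2,0,-0.05,-0.33,0],
  [0.2,0,-0.03,-0.33,0],
  [0.2,0,0,-0.33,0],
  [0.2,0,0,-0.33,0],
  [0.3,0,0,0,0],
  [0.4,0,0,0,0],
  [0.5,0,0,0,0],
  [0.6,0,0,0,0],
  [0.7,0,0,0,0],
  [0.8,0,0,0,0],
  [0.9,0,0,0,0],
  [1,0,0,0,0],
  [1,0,0,0,0],
  [1,0,0,0,0],
], newtons=30)

```text
clock: 12.32
tool_pos: [0.5212, -0.2323, 0.2887]
tool_rot: [-0.058, 0.998, 0.0, 0.0]
force: [0.6, 0.1, 1.9]
gripper_width: 0.0149
grasp_force: 30.6
```

Call:
arm_command([
  [1,0,0,0.1,0],
  [1,0,0,0.2,0],
  [1,0,0,0.3,0],
  [1,0,0,0.4,0],
  [1,0,0,0.5,0],
  [1,0,0,0.5,0],
  [1,0,0,0.5,0],
  [1,0,0,0.5,0],
  [1,0,0,0.5,0],
  [1,0,0,0.3,0],
  [1,0,0,0,0],
  [1,0,0,0,0],
])

```text
clock: 13.32
tool_pos: [0.521, -0.2324, 0.4029]
tool_rot: [-0.058, 0.998, -0.0, 0.001]
force: [-0.8, -0.2, -0.9]
gripper_width: 0.0147
grasp_force: 30.3
```

```bash
cat >> h.py <<'E'
def snap(name):
    S=camera("side")[:,:,::-1].copy();T=camera("top")[:,:,::-1].copy();cv2.imwrite(f"pics/{name}_s.png",S);cv2.imwrite(f"pics/{name}_t.png",T);return S,T
def view(name,X,w=80,h=90,s=5):
    S,T=snap(name);o=[]
    for n,im in(("side",S),("top",T)):
        c=proj(n,X).astype(int);x,y=np.clip(c[0]-w//2,0,640-w),np.clip(c[1]-h//2,0,480-h);o.append(crop(im,x,y,w,h,s));print(n,"crop origin",x,y)
    cv2.imwrite(f"pics/{name}.png",np.hstack(o))
E
python3 - <<'E'
from h import *
o=observe();p=o["tool_pos"];print(p,o["gripper_width"],o["force"])
view("lift",p-[0,0,.2])
E
```

```text
[ 0.52102378 -0.23238309  0.40294679] 0.014658981112633284 [-0.80801282 -0.1580384  -0.86366543]
side crop origin 285 111
top crop origin 375 199
```

View pics/lift.png

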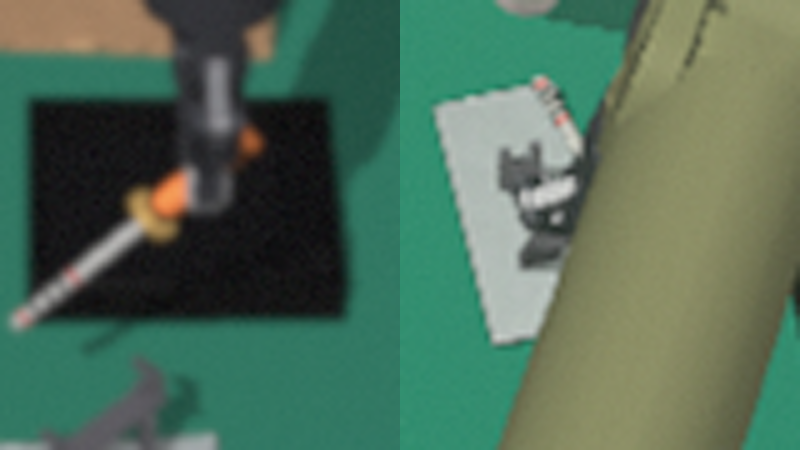

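The gauge hangs free at 45° below the fingers, collar at about crop (152,213) and rod tip at crop (18,320) in the side view. The moves cannot tilt the tool, so I will swing the gauge in the light grip against the inside of the fixed tray's far wall.

Call:
arm_command([
  [1,-0.02,-0.3,0,0],
  [1,-0.03,-0.55,0,0],
  [1,-0.03,-0.55,0,0],
  [1,-0.03,-0.55,0,0],
  [1,-0.03,-0.55,0,0],
  [1,-0.03,-0.55,0,0],
  [1,-0.03,-0.55,0,0],
  [1,-0.03,-0.55,0,0],
  [1,-0.03,-0.55,0,0],
  [1,-0.03,-0.55,0,0],
  [1,-0.03,-0.55,0,0],
  [1,-0.03,-0.55,0,0],
  [1,-0.03,-0.55,0,0],
  [1,-0.03,-0.55,0,0],
  [1,0,-0.13,0,0],
  [1,0,0,-0.3,0],
  [1,0,0,-0.5,0],
  [1,0,0,-0.5,0],
  [1,0,0,0,0],
  [1,0,0,0,0],
])

```text
clock: 15.08
tool_pos: [0.5091, -0.4584, 0.3618]
tool_rot: [-0.059, 0.998, 0.001, -0.001]
force: [0.3, -0.4, 0.1]
gripper_width: 0.0149
grasp_force: 30.3
```

```bash
cat >> h.py <<'E'
def gauge(name):
    """handle (orange) and collar (brass) and white rod direction in side view"""
    S,T=snap(name)
    for n,im in(("side",S),("top",T)):
        hsv=cv2.cvtColor(im,cv2.COLOR_BGR2HSV);p=observe()["tool_pos"];c=proj(n,p-[0,0,.22]).astype(int)
        z=np.zeros(im.shape[:2],bool);z[max(0,c[1]-70):c[1]+70,max(0,c[0]-70):c[0]+70]=1
        for k,m in(("orange",(hsv[...,0]>=5)&(hsv[...,0]<14)&(hsv[...,1]>150)&(hsv[...,2]>120)),("brass",(hsv[...,0]>=14)&(hsv[...,0]<28)&(hsv[...,1]>90)&(hsv[...,2]>90)),("rod",(hsv[...,1]<60)&(im.min(2)>105))):
            for q in blobs(m&z,5):
                P=np.argwhere(q[0])[:,::-1].astype(np.float32);v=cv2.fitLine(P,cv2.DIST_L2,0,.01,.01).ravel();s=(P-v[2:])@v[:2]
                print(n,k,q[1][4],"ends",(v[2:]+v[:2]*s.min()).round(1),(v[2:]+v[:2]*s.max()).round(1))
E
python3 -c "
from h import *
gauge('t1')"
```

```text
side orange 5 ends [339.  99.] [339.7 101.1]
side orange 30 ends [323.5 114.8] [326. 108.]
side brass 2419 ends [257.1  78. ] [338.9 118.2]
side rod 855 ends [343.2  74.8] [379.3  55.2]
side rod 50 ends [323.8  61.5] [340.8  63.4]
side rod 66 ends [259.1  66. ] [307.8  61.2]
side rod 205 ends [269.   79.3] [326.1  81.4]
side rod 117 ends [265.   85.7] [326.  87.]
side rod 37 ends [333.8  85. ] [334.4  96. ]
side rod 9 ends [266.   93.6] [274.   94.2]
side rod 12 ends [291.  95.] [302.  95.]
side rod 8 ends [319.  96.] [326.  96.]
side rod 10 ends [328.5 104.9] [329.7 112. ]
side rod 101 ends [296.6 135.5] [319.6 116.5]
side rod 45 ends [260.6 174. ] [261.1 190. ]
top brass 187 ends [527.6 185.3] [548.7 172.8]
top brass 18 ends [490.8 233.8] [496.7 228.6]
top brass 482 ends [545.7 260.1] [564.3 231.5]
top rod 23 ends [562.3 174.7] [563.7 182.1]
top rod 19 ends [481.5 216.4] [486.  221.8]
top rod 29 ends [486.7 223.4] [492.5 229.6]
```

```bash
cat >> h.py <<'E'
def onplane(p,yaw=6.6):
    o,d=ray("side",p);q=observe()["tool_pos"];n=np.array([-np.sin(np.radians(yaw)),np.cos(np.radians(yaw)),0]);return o+d*(n@(q-o))/(n@d)
E
python3 - <<'E'
from h import *
a,b=onplane((296.6,135.5)),onplane((319.6,116.5));print(a,b,np.degrees(np.arctan2(b[2]-a[2],a[0]-b[0])))
print(tri((296.6,135.5),(481.5,216.4)))
E
```

```text
[ 0.61296179 -0.44725595  0.09463918] [ 0.54334098 -0.45531135  0.16409902] 44.93368207949994
(array([ 0.61061865, -0.45240268,  0.08916374]), np.float64(0.005802174838563561))
```

Call:
arm_command([
  [1,0,0,-0.45,0],
  [1,0,0,-0.45,0],
  [1,0,0,-0.45,0],
  [1,0,0,-0.45,0],
  [1,0,0,-0.45,0],
  [1,0,0,-0.44,0],
  [1,0,0,0,0],
  [1,0.235,0.027,0,0],
  [1,0.235,0.027,0,0],
  [1,0.24,0.028,0.18,0],
  [1,0.24,0.028,0.18,0],
  [1,0.24,0.028,0.18,0],
  [1,0.24,0.028,0.18,0],
  [1,0.23,0.027,0.1,0],
  [1,0.23,0.027,0.1,0],
  [1,0.23,0.027,0.1,0],
  [1,0.23,0.027,0.1,0],
  [1,0.23,0.027,0.1,0],
  [1,0,0,0,0],
], newtons=20)

```text
clock: 16.77
tool_pos: [0.5882, -0.45, 0.3197]
tool_rot: [-0.059, 0.998, -0.0, 0.001]
force: [-1.4, -0.3, 0.3]
gripper_width: 0.0148
grasp_force: 29.6
```

```bash
python3 -c "
from h import *
gauge('t2')"|grep -E "side (or|rod)"
```

```text
side orange 8 ends [302.  126.5] [305.  126.5]
side rod 18 ends [259.  77.] [261.6  63.9]
side rod 528 ends [336.8  70.4] [374.3  71.9]
side rod 34 ends [236.3  67.9] [237.  75.]
side rod 48 ends [294.8  75.6] [311.9  77.3]
side rod 82 ends [269.   79.3] [292.   80.1]
side rod 51 ends [317.   81.3] [331.   81.6]
side rod 68 ends [264.5  89.1] [291.9  84.2]
side rod 49 ends [317.   86.7] [332.2  87.6]
side rod 6 ends [291.  95.] [296.  95.]
side rod 30 ends [305.4  98. ] [306.1 109.1]
side rod 17 ends [301.  124.1] [301.4 118. ]
side rod 43 ends [234.8 129. ] [236. 152.]
side rod 33 ends [297. 142.] [300.7 131.9]
side rod 19 ends [292.2 153.1] [296.4 143.7]
side rod 613 ends [251.1 157. ] [255.5 203.7]
side rod 63 ends [316.9 201.2] [328.  200.4]
side rod 65 ends [278.  201.7] [294.  201.4]
side rod 32 ends [302.9 202.6] [312.2 201.1]
```

Call:
arm_command([
  [1,0.24,0.028,0.03,0],
  [1,0.24,0.028,0.03,0],
  [1,0.24,0.028,0.02,0],
  [1,0.24,0.028,0.02,0],
  [1,0.2,0.025,0,0],
  [1,0,0,0,0],
  [1,0,0,0,0],
])

```text
clock: 17.45
tool_pos: [0.6217, -0.4461, 0.3218]
tool_rot: [-0.059, 0.998, 0.0, 0.0]
force: [-0.1, 0.3, -0.7]
gripper_width: 0.0149
grasp_force: 27.5
```

```bash
python3 - <<'E'
from h import *
a,b=onplane((292.2,153.1)),onplane((300.7,131.9));print(a,b,np.degrees(np.arctan2(b[2]-a[2],a[0]-b[0])))
p=observe()["tool_pos"];print(p)
view("t3",p-[0,0,.25])
E
```

```text
[ 0.62758225 -0.44538264  0.02413039] [ 0.60025392 -0.44854464  0.10827965] 72.00826039368563
[ 0.62173291 -0.44605943  0.32181686]
side crop origin 253 96
top crop origin 437 168
```

View pics/t3.png

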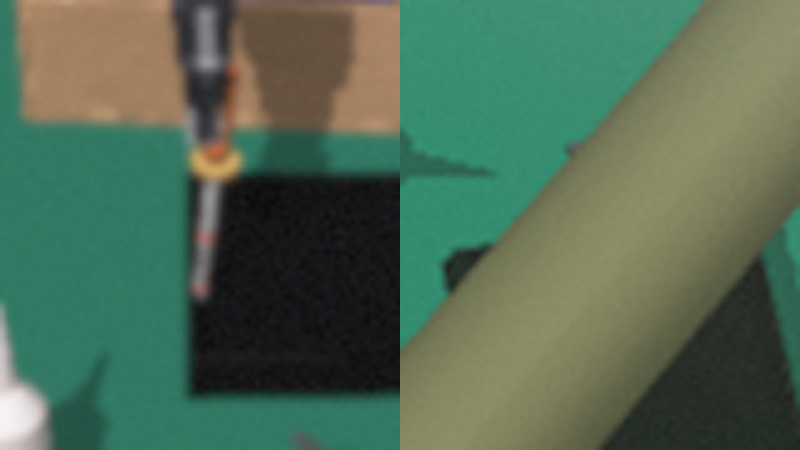

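The rod is nearly upright: tip at side (293,155), collar at (296,129). Next I compute what tilt is left.

```bash
python3 - <<'E'
from h import *
S=cv2.imread("pics/t3_s.png");hsv=cv2.cvtColor(S,cv2.COLOR_BGR2HSV)
# rod centre per row over rows 133..153 : brightness-weighted vs. black/green backdrop using red channel
g=S[:,:,2].astype(float);pts=[]
for r in range(134,154):
    w=np.clip(g[r,286:303]-70,0,None); pts.append((286+(w*np.arange(17)).sum()/w.sum(),r))
pts=np.float32(pts);v=cv2.fitLine(pts,cv2.DIST_HUBER,0,.01,.01).ravel();print(pts[::4],v)
f=lambda r:(v[2]+v[0]/v[1]*(r-v[3]),r)
a,b=onplane(f(153)),onplane(f(134));print(a,b,"deg from level",np.degrees(np.arctan2(b[2]-a[2],a[0]-b[0])))
p=observe()["tool_pos"];print("vertical line appears:",proj("side",p-[0,0,.19]),proj("side",p-[0,0,.30]))
E
```

```text
[[294.53696 134.     ]
 [294.29947 138.     ]
 [293.56958 142.     ]
 [293.2449  146.     ]
 [292.7094  150.     ]] [ 1.1487041e-01 -9.9338049e-01  2.9362155e+02  1.4260001e+02]
[ 0.62689462 -0.44561898  0.02437629] [ 0.61899734 -0.44653273  0.10084453] deg from level 84.10366225064142
vertical line appears: [293.76102539 125.98808183] [294.22121029 153.51318558]
```

Call:
arm_command([
  [1,0.13,0.015,0,0],
  [1,0.13,0.015,0,0],
  [1,0.13,0.015,0,0],
  [1,0.13,0.015,0,0],
  [1,0,0,0,0],
  [1,0,0,0,0],
])

```text
clock: 18.05
tool_pos: [0.637, -0.4445, 0.3221]
tool_rot: [-0.058, 0.998, -0.0, 0.0]
force: [-2.0, -0.3, -1.4]
gripper_width: 0.0148
grasp_force: 19.1
```

```bash
cat >> h.py <<'E'
def tilt(name,z0=.17,z1=.295,yaw=6.6):
    S,T=snap(name);g=S[:,:,2].astype(float);p=observe()["tool_pos"];a=proj("side",p-[0,0,z0]);b=proj("side",p-[0,0,z1]);pts=[]
    rows=range(int(a[1])+12,int(b[1])-2)
    for r in rows:
        x=int(round(a[0]));sl=slice(x-9,x+9);bg=np.median(g[r,x-14:x+14]);w=np.clip(g[r,sl]-max(70,bg+15),0,None)
        if w.sum()>30: pts.append((x-9+(w*np.arange(18)).sum()/w.sum(),r))
    pts=np.float32(pts);v=cv2.fitLine(pts,cv2.DIST_HUBER,0,.01,.01).ravel();f=lambda r:(v[2]+v[0]/v[1]*(r-v[3]),r)
    A,B=onplane(f(pts[-1,1]),yaw),onplane(f(pts[0,1]),yaw);print(len(pts),pts[::5].tolist());print(A,B,"deg from level",np.degrees(np.arctan2(B[2]-A[2],A[0]-B[0])));return A,B
E
python3 -c "
from h import *
print(observe()['force'],observe()['tool_pos']);tilt('t4')"
```

```text
[-1.98022296 -0.29823513 -1.41594163] [ 0.63703594 -0.44452581  0.32214703]
18 [[292.16021728515625, 132.0], [292.2826232910156, 137.0], [292.2789611816406, 142.0], [292.1188049316406, 147.0]]
[ 0.627519   -0.4457261   0.04084508] [ 0.62589851 -0.44591359  0.10884073] deg from level 88.63477309251681
```

Call:
arm_command([
  [1,-0.12,-0.014,0,0],
  [1,-0.12,-0.014,0,0],
  [1,0,0,0.2,0],
  [1,0,0,0.4,0],
  [1,0,0,0.5,0],
  [1,0,0,0.6,0],
  [1,0,0,0.6,0],
  [1,0,0,0.6,0],
  [1,0,0,0.6,0],
  [1,0,0,0.6,0],
  [1,0,0,0.6,0],
  [1,0,0,0.6,0],
  [1,0,0,0.6,0],
  [1,0,0,0.6,0],
  [1,0,0,0.3,0],
  [1,0,0,0.1,0],
  [1,0,0,0,0],
], newtons=30)

```text
clock: 19.57
tool_pos: [0.6291, -0.4457, 0.5306]
tool_rot: [-0.058, 0.998, -0.001, 0.001]
force: [1.0, 1.0, -1.1]
gripper_width: 0.0145
grasp_force: 28.7
```

Call:
arm_command([
  [1,0,0.15,0,0],
  [1,0,0.3,0,0],
  [1,0,0.45,0,0],
  [1,0.02,0.6,0,0],
  [1,0.02,0.6,0,0],
  [1,0.02,0.6,0,0],
  [1,0.02,0.6,0,0],
  [1,0.02,0.6,0,0],
  [1,0.02,0.6,0,0],
  [1,0.02,0.6,0,0],
  [1,0.02,0.6,0,0],
  [1,0.02,0.6,0,0],
  [1,0.02,0.6,0,0],
  [1,0.02,0.6,0,0],
  [1,0.02,0.6,0,0],
  [1,0.02,0.6,0,0],
  [1,0.02,0.6,0,0],
  [1,0.02,0.6,0,0],
  [1,0.02,0.6,0,0],
  [1,0.02,0.6,0,0],
])

```text
clock: 21.23
tool_pos: [0.6391, -0.1104, 0.5281]
tool_rot: [-0.059, 0.998, 0.001, -0.001]
force: [-0.5, -0.9, -0.1]
gripper_width: 0.0144
grasp_force: 28.8
```

Call:
arm_command([
  [1,0.01,0.6,0,0],
  [1,0.01,0.6,0,0],
  [1,0.01,0.6,0,0],
  [1,0.01,0.6,0,0],
  [1,0.01,0.6,0,0],
  [1,0.01,0.6,0,0],
  [1,0.01,0.6,0,0],
  [1,0.01,0.6,0,0],
  [1,0.01,0.6,0,0],
  [1,0.01,0.6,0,0],
  [1,0.01,0.6,0,0],
  [1,0.01,0.6,0,0],
  [1,0.01,0.6,0,0],
  [1,0,0.6,0,0],
  [1,0,0.6,0,0],
  [1,0,0.6,0,0],
  [1,0,0.6,0,0],
  [1,0,0.6,0,0],
  [1,0,0.45,0,0],
  [1,0,0.3,0,0],
])

```text
clock: 22.9
tool_pos: [0.6427, 0.2368, 0.5284]
tool_rot: [-0.06, 0.998, 0.0, -0.001]
force: [-0.5, -0.2, -0.8]
gripper_width: 0.0142
grasp_force: 28.8
```

Call:
arm_command([
  [1,0,0.3,-0.1,0],
  [1,0,0.2,-0.2,0],
  [1,0,0.1,-0.1,0],
  [1,0,0,0,0],
  [1,0,0,0,0],
  [1,0,0,0,0],
])

```text
clock: 23.4
tool_pos: [0.6437, 0.2508, 0.5174]
tool_rot: [-0.057, 0.998, -0.0, 0.0]
force: [-0.3, -0.8, -0.3]
gripper_width: 0.0142
grasp_force: 28.8
```

```bash
python3 - <<'E'
from h import *
p=observe()["tool_pos"];print(p,observe()["joints"].round(2))
view("m1",[.64,.274,.19],80,100,5)
E
```

```text
[0.64369294 0.25077505 0.51744229] [-0.75  0.42  0.52  1.16 -0.2   1.62  1.4 ]
side crop origin 223 263
top crop origin 180 169
```

View pics/m1.png

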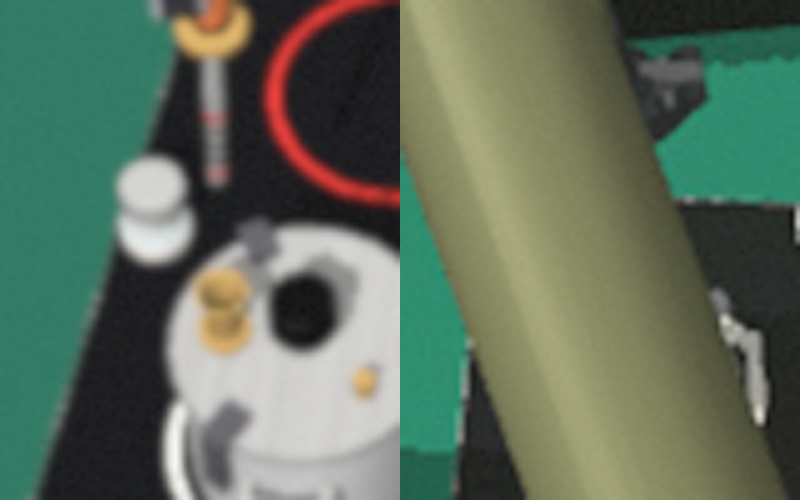

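The side view shows the rod upright, tip at (266.4,299.6), and the tube mouth at (267.4,319.4); the arm hides both in the top view.

```bash
python3 - <<'E'
from h import *
S=cv2.imread("pics/m1_s.png");g=S[:,:,2].astype(float);pts=[]
for r in range(277,299):
    w=np.clip(g[r,258:275]-80,0,None);pts.append((258+(w*np.arange(17)).sum()/w.sum(),r))
pts=np.float32(pts);v=cv2.fitLine(pts,cv2.DIST_HUBER,0,.01,.01).ravel();f=lambda r:(v[2]+v[0]/v[1]*(r-v[3]),r)
A,B=onplane(f(299.6),6.6),onplane(f(277),6.6);print(pts[::5].tolist(),A,B,np.degrees(np.arctan2(B[2]-A[2],A[0]-B[0])))
print(onz("side",(267.4,319.4),.165))
# at tip height when over mouth: predicted pixel with tip at mouth xy
print(proj("side",[.6329,.273,A[2]]),proj("side",A), observe()["tool_pos"])
E
```

```text
[[264.94049072265625, 277.0], [265.1072692871094, 282.0], [265.4226379394531, 287.0], [265.6451721191406, 292.0], [263.556396484375, 297.0]] [0.63618787 0.25008888 0.20966439] [0.63442472 0.24988487 0.2912011 ] 88.76122683627432
[0.63321702 0.27197441 0.165     ]
[266.51059452 308.45590247] [265.9932251 299.6      ] [0.64364368 0.25095154 0.51770596]
```

Call:
arm_command([
  [1,-0.025,0.18,0,0],
  [1,-0.025,0.19,0,0],
  [1,-0.025,0.19,0,0],
  [1,-0.025,0.18,0,0],
  [1,0,0,-0.3,0],
  [1,0,0,-0.3,0],
  [1,0,0,-0.3,0],
  [1,0,0,-0.1,0],
  [1,0,0,0,0],
  [1,0,0,0,0],
])

```text
clock: 24.33
tool_pos: [0.6405, 0.2738, 0.4868]
tool_rot: [-0.058, 0.998, -0.0, -0.0]
force: [-0.3, 0.8, -0.3]
gripper_width: 0.014
grasp_force: 28.8
```

```bash
python3 - <<'E'
from h import *
print(observe()["tool_pos"],observe()["force"])
S,T=snap("m2");g=S[:,:,2].astype(int)
for r in range(286,326,2): print(r,g[r,256:282])
E
```

```text
[0.64047005 0.27380065 0.48683729] [-0.2931987   0.81351827 -0.25291298]
286 [ 53  52  88 139 180 191 179 164 168 185 192 182 159 149 174 205 208 173
 112  71 114 181 211 182 112  54]
288 [ 33  40  74 134 190 215 218 214 202 193 190 195 203 209 214 213 183 130
  72  47  83 154 213 219 177 106]
290 [ 30  30  43  75 122 167 196 210 216 217 216 218 216 210 194 162 115  69
  39  31  50  95 160 212 216 176]
292 [ 23  27  24  27  45  77 105 131 159 177 184 176 158 130 109  80  50  31
  27  29  33  46  87 146 195 210]
294 [ 91  66  43  26  25  23  31  59  94 134 154 147 118  75  42  27  29  25
  26  28  27  30  37  66 118 176]
296 [187 166 129  79  36  28  25  44  82 124 150 146 120  77  40  26  28  31
  28  25  30  28  27  35  45  78]
298 [207 201 181 134  76  37  26  39  75 117 149 148 120  81  45  29  29  29
  30  30  28  29  27  30  29  29]
300 [209 206 190 155  96  46  23  37  71 114 145 148 123  87  48  33  31  29
  29  31  30  26  31  30  28  28]
302 [205 195 167 124  75  40  30  38  74 116 150 151 128  91  54  29  30  30
  30  23  31  29  26  30  29  30]
304 [177 155 135 115  94  60
[... 492 characters left out ...]

 103 100 105 114 139 173 196 204]
314 [161 137 106  73  47  37  34  46  81 123 158 169 160 155 157 152 133 106
  94 100 117 140 164 188 201 204]
316 [ 57  44  37  31  28  47  75 118 157 182 188 181 174 169 159 145 134 128
 126 132 153 180 194 197 190 184]
318 [ 29  26  31  39  67 114 159 187 197 202 206 208 211 209 199 179 156 144
 139 139 141 150 155 136 104  85]
320 [ 27  25  47  82 130 172 185 175 167 172 181 191 196 196 193 192 185 159
 143 138 125  98  70  46  29  23]
322 [ 31  53  95 144 182 203 197 164 140 142 154 165 171 170 171 175 176 164
 164 158 128  77  36  23  20  23]
324 [ 42  85 139 183 202 205 201 184 160 147 146 149 149 161 172 165 158 167
 187 177 129  73  34  21  19  22]
```

Call:
arm_command([
  [1,0,-0.03,-0.2,0],
  [1,0,0,-0.2,0],
  [1,0,0,-0.2,0],
  [1,0,0,-0.2,0],
  [1,0,0,-0.2,0],
  [1,0,0,-0.2,0],
  [1,0,0,0,0],
])

```text
clock: 25.02
tool_pos: [0.6402, 0.2739, 0.4496]
tool_rot: [-0.058, 0.998, 0.0, -0.001]
force: [1.9, 2.1, -1.7]
gripper_width: 0.0142
grasp_force: 29.0
```

Call:
arm_command([
  [1,0.02,0.03,-0.15,0],
  [1,0,0,-0.2,0],
  [1,0,0,-0.2,0],
  [1,0,0,-0.2,0],
  [1,0,0,0,0],
])

```text
clock: 25.43
tool_pos: [0.6409, 0.2742, 0.4269]
tool_rot: [-0.058, 0.998, -0.0, -0.001]
force: [1.6, 1.4, -2.0]
gripper_width: 0.0142
grasp_force: 29.0
```

Call:
arm_command([
  [1,0.01,0.02,-0.2,0],
  [1,0.01,0.01,-0.2,0],
  [1,0,0,-0.2,0],
  [1,0,0,-0.2,0],
  [1,0,0,-0.2,0],
  [1,0,0,-0.2,0],
  [1,0,0,-0.2,0],
  [1,0,0,0,0],
])

```text
clock: 26.1
tool_pos: [0.6415, 0.2752, 0.3851]
tool_rot: [-0.058, 0.998, -0.0, -0.001]
force: [1.8, 1.4, -2.2]
gripper_width: 0.0146
grasp_force: 29.2
```

Call:
arm_command([
  [1,0,0,-0.12,0],
  [1,0,0,-0.12,0],
  [1,0,0,-0.1,0],
  [1,0,0,-0.08,0],
  [1,0,0,0,0],
])

```text
clock: 26.52
tool_pos: [0.6416, 0.2751, 0.3736]
tool_rot: [-0.058, 0.998, 0.0, -0.0]
force: [1.4, 1.1, -2.9]
gripper_width: 0.0143
grasp_force: 29.1
```

```bash
python3 - <<'E'
from h import *
p=observe()["tool_pos"];print(p)
view("in1",[.633,.273,.18],80,100,5)
E
```

```text
[0.64160037 0.27513991 0.37362108]
side crop origin 227 266
top crop origin 181 172
```

Call:
arm_command([
  [1,0,0,-0.06,0],
  [1,0,0,-0.06,0],
  [1,0,0,-0.06,0],
  [1,0,0,0,0],
])

```text
clock: 26.95
tool_pos: [0.6417, 0.2751, 0.3685]
tool_rot: [-0.058, 0.998, 0.0, 0.0]
force: [0.6, 1.0, -0.7]
gripper_width: 0.0148
grasp_force: 29.1
```

Call:
arm_command([
  [1,0,0,-0.05,0],
  [1,0,0,-0.05,0],
  [1,0,0,0,0],
  [1,0,0,0,0],
])

```text
clock: 27.28
tool_pos: [0.6416, 0.275, 0.3656]
tool_rot: [-0.058, 0.998, -0.0, 0.0]
force: [2.0, 0.2, -0.3]
gripper_width: 0.0145
grasp_force: 29.2
```

```bash
python3 - <<'E'
from h import *
p=observe()["tool_pos"];print(p,observe()["force"])
view("in2",[.633,.273,.18],80,100,5)
E
```

```text
[0.64164314 0.27504324 0.36555455] [ 2.00569412  0.2421073  -0.30578744]
side crop origin 227 266
top crop origin 181 172
```

View pics/in2.png

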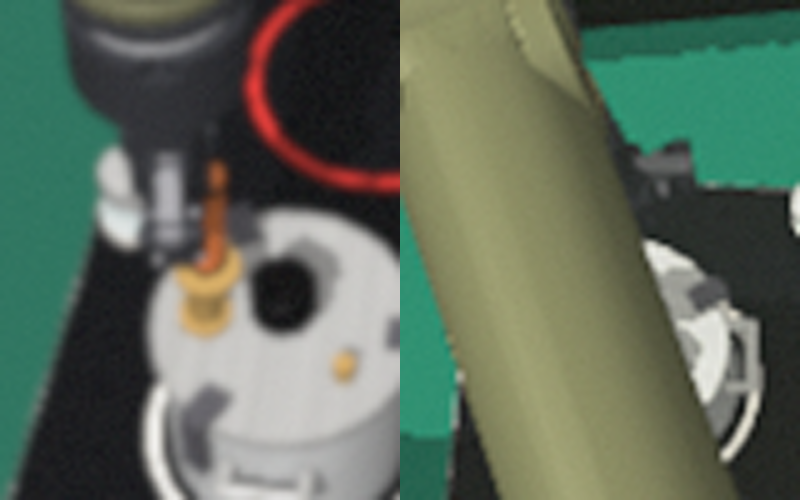

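The tenth and last view shows the collar at the tube mouth, side crop (208,268), with the handle held at the edge of the pads. I'll lower a touch until it bears, then open and re-grip it centred while the tube supports it.

Call:
arm_command([
  [1,0,0,-0.05,0],
  [1,0,0,-0.05,0],
  [1,0,0,0,0],
  [1,0,0,0,0],
])

```text
clock: 27.72
tool_pos: [0.6418, 0.2749, 0.3644]
tool_rot: [-0.058, 0.998, 0.0, 0.001]
force: [-0.1, 1.5, 5.1]
gripper_width: 0.0146
grasp_force: 29.4
```

Call:
arm_command([
  [0.9,0,0,0.05,0],
  [0.8,0,0,0,0],
  [0.7,0,0,0,0],
  [0.6,0,0,0,0],
  [0.5,0,0,0,0],
  [0.5,0,0,0,0],
  [0.5,-0.1,-0.02,0,0],
  [0.5,-0.1,-0.01,0,0],
  [0.5,-0.09,0,0,0],
  [0.5,0,0,0,0],
  [0.5,0,0,0,0],
])

```text
clock: 28.63
tool_pos: [0.6327, 0.2743, 0.3644]
tool_rot: [-0.058, 0.998, 0.0, 0.0]
force: [-0.1, -0.3, 0.3]
gripper_width: 0.0428
grasp_force: 0.0
```

```bash
python3 - <<'E'
from h import *
print(observe()["tool_pos"],observe()["force"])
S,T=snap("in3");hsv=cv2.cvtColor(S,cv2.COLOR_BGR2HSV)
for k,m in(("or",(hsv[...,0]>=4)&(hsv[...,0]<14)&(hsv[...,1]>140)&(hsv[...,2]>90)),("br",(hsv[...,0]>=14)&(hsv[...,0]<28)&(hsv[...,1]>90)&(hsv[...,2]>90))):
    for q in blobs(m,6):
        if 240<q[2][0]<300 and 270<q[2][1]<345: print(k,q[1],q[2].round(1))
for X in([.633,.273,.24],[.633,.273,.205],[.633,.273,.165],[.62,.273,.24]): print(X,proj("side",X).round(1))
E
```

```text
[0.6326755  0.2742692  0.36442691] [-0.06630182 -0.26323062  0.28755066]
br [272 316   2   6  10] [272.5 318.5]
br [264 324   9   9  65] [267.8 327.9]
br [294 337   4   5  13] [295.5 338.7]
[0.633, 0.273, 0.24] [265.8 300.4]
[0.633, 0.273, 0.205] [266.6 309.7]
[0.633, 0.273, 0.165] [267.5 319.8]
[0.62, 0.273, 0.24] [271.9 300.7]
```

Call:
arm_command([
  [0.5,0,0,-0.08,0],
  [0.6,0,0,0,0],
  [0.7,0,0,0,0],
  [0.8,0,0,0,0],
  [0.9,0,0,0,0],
  [1,0,0,0,0],
  [1,0,0,0,0],
  [1,0,0,0,0],
  [1,0,0,0,0],
], newtons=30)

```text
clock: 29.48
tool_pos: [0.633, 0.2741, 0.3618]
tool_rot: [-0.058, 0.998, 0.0, 0.0]
force: [-0.4, -0.2, -0.5]
gripper_width: 0.0152
grasp_force: 29.2
```

Call:
arm_command([
  [1,0,0,0.1,0],
  [1,0,0,0.2,0],
  [1,0,0,0.3,0],
  [1,0,0,0.3,0],
  [1,0,0,0.3,0],
  [1,0,0,0.3,0],
  [1,0,0,0.4,0],
  [1,0,0,0.5,0],
  [1,0,0,0.5,0],
  [1,0,0,0.5,0],
  [1,0,0,0.5,0],
  [1,0,0,0.5,0],
  [1,0,0,0.5,0],
  [1,0,0,0.4,0],
  [1,0,0,0.2,0],
  [1,0,0,0,0],
])

```text
clock: 30.82
tool_pos: [0.633, 0.2739, 0.5291]
tool_rot: [-0.058, 0.998, 0.001, 0.001]
force: [-0.2, 0.3, -0.9]
gripper_width: 0.0154
grasp_force: 29.3
```

```bash
python3 -c "
from h import *
print(observe()['tool_pos'],observe()['force'],observe()['gripper_width'],observe()['grasp_force']);tilt('out')"
```

```text
[0.63304304 0.27388741 0.52907479] [-0.189636    0.29468574 -0.85375393] 0.015449314366319307 29.261901676654816
23 [[263.167236328125, 278.0], [264.08282470703125, 283.0], [264.68084716796875, 288.0], [264.8869323730469, 293.0], [256.23590087890625, 298.0]]
[0.65247939 0.27633087 0.24482831] [0.62663116 0.27334013 0.31957406] deg from level 70.92382922363457
```

Call:
arm_command([
  [1,-0.04,-0.15,0,0],
  [1,-0.08,-0.3,0,0],
  [1,-0.11,-0.45,0,0],
  [1,-0.15,-0.6,0,0],
  [1,-0.15,-0.6,0,0],
  [1,-0.15,-0.6,0,0],
  [1,-0.15,-0.6,0,0],
  [1,-0.15,-0.6,0,0],
  [1,-0.15,-0.6,0,0],
  [1,-0.15,-0.6,0,0],
  [1,-0.15,-0.6,0,0],
  [1,-0.15,-0.6,0,0],
  [1,-0.15,-0.6,0,0],
  [1,-0.15,-0.6,0,0],
  [1,-0.15,-0.6,0,0],
  [1,-0.15,-0.6,0,0],
  [1,-0.15,-0.6,0,0],
  [1,-0.15,-0.6,0,0],
  [1,-0.15,-0.6,0,0],
  [1,-0.15,-0.6,0,0],
])

```text
clock: 32.58
tool_pos: [0.5489, -0.0607, 0.5269]
tool_rot: [-0.058, 0.998, 0.0, 0.0]
force: [0.6, 0.2, -1.2]
gripper_width: 0.0152
grasp_force: 29.3
```

Call:
arm_command([
  [1,-0.15,-0.6,0,0],
  [1,-0.15,-0.6,0,0],
  [1,-0.15,-0.6,0,0],
  [1,-0.15,-0.6,0,0],
  [1,-0.15,-0.6,0,0],
  [1,-0.15,-0.6,0,0],
  [1,-0.15,-0.6,0,0],
  [1,-0.15,-0.6,0,0],
  [1,-0.15,-0.6,0,0],
  [1,-0.15,-0.6,0,0],
  [1,-0.15,-0.6,0,0],
  [1,-0.15,-0.6,0,0],
  [1,-0.15,-0.6,0,0],
  [1,-0.15,-0.6,0,0],
  [1,-0.15,-0.6,0,0],
  [1,-0.15,-0.6,0,0],
  [1,-0.15,-0.6,0,0],
  [1,-0.1,-0.45,0,0],
  [1,-0.05,-0.3,0,0],
  [1,0,0,0,0],
])

```text
clock: 34.25
tool_pos: [0.4669, -0.3897, 0.5268]
tool_rot: [-0.056, 0.998, -0.001, -0.0]
force: [0.0, -0.8, -1.2]
gripper_width: 0.0152
grasp_force: 29.3
```

```bash
python3 - <<'E'
from h import *
o=observe();print(o["tool_pos"],o["gripper_width"],o["joints"].round(2))
S,T=snap("tr");
# tray near edge from top image (dark), other arm may occlude; and the pot check
for n,im in(("side",S),("top",T)):
    c=proj(n,[.597,.278,.16]).astype(int);mk=np.zeros(im.shape[:2],bool);mk[c[1]-9:c[1]+9,c[0]-9:c[0]+9]=(im.max(2)<70)[c[1]-9:c[1]+9,c[0]-9:c[0]+9]
    q=max(blobs(mk,5),key=lambda q:q[1][4]);print(n,"knob",q[1],onz(n,q[2],.154))
    w=im.min(2)>150;c=proj(n,[.595,.28,.04]).astype(int)
print("syringe",onz("top",(408,297),.01),onz("top",(410,345),.01))
# tray near-edge pixel columns in initial side image: rows 140,155,170
S0=cv2.imread("pics/side0.png").max(2).astype(int)
for r in(135,145,155,165): 
    k=[x for x in range(335,365) if S0[r,x]<55][-1]; print(r,k,S0[r,k-1:k+4],onz("side",(k+.5,r),.035))
E
```

```text
[ 0.46686227 -0.38967239  0.52681399] 0.015216944082607277 [-0.08  0.27  0.92  1.38 -0.21  1.59  2.51]
side knob [278 318  12  14 144] [0.59760878 0.27631403 0.154     ]
top knob [217 233  12  12 103] [0.59595165 0.27726495 0.154     ]
syringe [ 0.4073061  -0.22614952  0.01      ] [ 0.27038123 -0.2142423   0.01      ]
135 350 [ 20  36  63  91 113] [ 0.44245242 -0.53240119  0.035     ]
145 351 [ 27  41  65  95 114] [ 0.43920336 -0.48261079  0.035     ]
155 352 [ 19  35  62  92 113] [ 0.43606264 -0.43448084  0.035     ]
165 353 [ 20  36  61  91 112] [ 0.43302495 -0.38792964  0.035     ]
```

Call:
arm_command([
  [1,-0.05,-0.36,0,-0.44],
  [1,-0.05,-0.36,0,-0.44],
  [1,-0.05,-0.36,0,-0.44],
  [1,-0.05,-0.36,0,-0.44],
  [1,-0.05,-0.36,0,-0.44],
  [1,-0.05,-0.36,0,-0.44],
  [1,-0.05,-0.36,0,-0.44],
  [1,-0.06,-0.33,0,-0.42],
  [1,0,0,-0.5,0],
  [1,0,0,-0.5,0],
  [1,0,0,-0.5,0],
  [1,0,0,-0.5,0],
  [1,0,0,-0.5,0],
  [1,0,0,-0.5,0],
  [1,0,0,-0.5,0],
  [1,0,0,-0.5,0],
  [1,0,0,-0.5,0],
  [1,0,0,-0.5,0],
  [1,0,0,-0.5,0],
  [1,0,0,0,0],
])

```text
clock: 36.02
tool_pos: [0.4572, -0.4704, 0.3585]
tool_rot: [0.15, 0.989, 0.002, -0.002]
force: [-1.0, 1.0, -1.2]
gripper_width: 0.0151
grasp_force: 29.5
```

```bash
python3 - <<'E'
from h import *
o=observe();p=o["tool_pos"];print(p,o["gripper_width"],o["joints"].round(2),o["tool_rot"].round(3))
tilt("tr2",yaw=0)
print(proj("side",p-[0,0,.302]))
S=cv2.imread("pics/tr2_s.png");c=proj("side",p-[0,0,.302]).astype(int)
for r in range(c[1]-14,c[1]+6,2): print(r,S[r,c[0]-8:c[0]+14,2])
E
```

```text
[ 0.45717925 -0.47041449  0.35854216] 0.015127185000040802 [ 0.07  0.49  0.95  1.52 -0.41  1.34  2.33] [ 0.15   0.989  0.002 -0.002]
19 [[348.8456115722656, 118.0], [348.29998779296875, 123.0], [347.8274230957031, 128.0], [347.4102478027344, 133.0]]
[ 0.45546307 -0.47172638  0.07992076] [ 0.45499711 -0.47172638  0.14977051] deg from level 89.61779001073185
[346.24768028 142.04438432]
128 [ 48  49  48  47  47  49  49  59  90 125 139 115  78  52  48  42  37  37
  36  37  37  35]
130 [ 42  40  39  36  37  36  39  60 104 143 142 112  69  50  47  48  41  40
  32  39  42  45]
132 [ 24  28  25  22  18  18  26  52  97 130 130  93  50  35  41  44  42  35
  41  46  46  48]
134 [ 19  24  22  24  19  24  25  49  88 118 115  80  40  32  37  40  39  40
  44  50  47  48]
136 [ 19  18  22  22  21  19  20  46  83 109 106  73  33  29  33  37  39  42
  47  49  49  50]
138 [ 19  23  21  25  25  17  27  48  82 105  99  68  32  26  32  37  42  46
  49  48  50  51]
140 [ 22  22  21  18  20  25  38  74 115 135 122  79  39  23  33  39  44  48
  49  50  52  49]
142 [ 21  21  24  23  23  25  39  71 107 123 101  62  28  22  31  39  45  50
  49  49  49  49]
144 [22 24 22 22 23 20 24 30 42 48 42 25 24 25 28 35 46 48 51 49 49 51]
146 [16 16 23 20 24 19 22 24 19 20 22 16 17 24 31 40 48 47 48 51 50 49]
```

Call:
arm_command([
  [1,0,0,-0.35,0],
  [1,0,0,-0.35,0],
  [1,0,0,-0.35,0],
  [1,0,0,-0.35,0],
  [1,0,0,0,0],
  [1,-0.19,0.06,0,0],
  [1,-0.19,0.06,0,0],
  [1,-0.26,0.08,-0.03,0],
  [1,-0.26,0.08,-0.03,0],
  [1,-0.26,0.08,-0.03,0],
  [1,-0.26,0.08,-0.03,0],
  [1,-0.24,0.076,-0.1,0],
  [1,-0.24,0.076,-0.1,0],
  [1,-0.24,0.076,-0.1,0],
  [1,-0.24,0.076,-0.1,0],
  [1,0,0,0,0],
], newtons=25)

```text
clock: 37.45
tool_pos: [0.383, -0.4501, 0.3034]
tool_rot: [0.152, 0.988, 0.001, -0.001]
force: [1.8, 0.8, 1.5]
gripper_width: 0.0153
grasp_force: 31.4
```

```bash
python3 - <<'E'
from h import *
o=observe();p=o["tool_pos"];print(p,o["gripper_width"],o["joints"].round(2),o["force"])
S,T=snap("tr3")
# where should the rod be at 30 deg from vertical (tip point) and at 0
u=np.array([.954,-.299,0]);h=p-[0,0,.157]
for f in(0,15,30,45):
    d=np.sin(np.radians(f))*u-np.cos(np.radians(f))*np.array([0,0,1]);print(f,proj("side",h+.05*d).round(1),proj("side",h+.1*d).round(1),proj("side",h+.145*d).round(1))
g=S[:,:,2].astype(int);c=proj("side",h+.1*(.5*u-.866*np.array([0,0,1]))).astype(int)
for r in range(c[1]-14,c[1]+18,3): print(r,c[0]-16,g[r,c[0]-16:c[0]+16])
E
```

```text
[ 0.38296447 -0.45009722  0.30344222] 0.015272591591614116 [ 0.02  0.4   0.99  1.76 -0.36  1.18  2.38] [1.77667149 0.8321626  1.52812335]
0 [370.9 137.2] [369.5 149.6] [368.4 160.3]
15 [367.  135.8] [361.8 146.9] [357.3 156.4]
30 [363.3 133.6] [354.7 142.6] [347.2 150.5]
45 [360.3 130.8] [348.7 137.2] [338.7 142.7]
128 338 [ 49  48  51  50  50  51  49  49  50  47  48  49  50  48  51  51  52  48
  49  48  50  58  86 133 173 185 188 209 222 208 153  93]
131 338 [ 30  29  30  32  31  29  31  27  25  27  29  29  31  36  44  48  49  51
  50  47  51  64 103 157 194 205 187 173 174 167 139 111]
134 338 [ 17  21  21  16  18  22  18  27  21  21  22  18  22  34  41  48  50  47
  48  51  53  71 100 133 153 165 177 187 192 187 166 125]
137 338 [ 17  22  18  22  17  22  20  23  22  17  23  20  20  28  41  47  49  53
  64  90 121 144 147 124  91  66  58  59  57  50  45  39]
140 338 [ 16  19  22  22  24  23  20  24  25  24  21  21  21  24  36  58  85 118
 143 152 136 106  77  58  49  47  45  44  39  35  34  37]
143 338 [ 21  20  27  16  19  21  25  21  22  20  22  25  27  50  84 121 148 150
 122  85  59  49  44  42  39  38  41  44  49  47  48  48]
146 338 [ 22  26  15  20  19  20  24  21  24  31  47  73  99 115 117 101  74  53
  48  39  37  41  43  45  48  50  51  49  48  49  50  50]
149 338 [ 26  20  18  20  19  20  19  33  65 111 145 146 120  83  55  40  38  42
  44  48  49  49  49  51  50  50  49  48  49  50  48  47]
152 338 [20 24 21 17 18 29 19 27 50 73 83 68 42 21 23 30 39 47 50 48 48 49 51 50
 49 52 49 49 48 50 50 48]
155 338 [21 20 21 24 25 23 21 20 21 24 21 17 16 15 19 30 41 45 49 49 49 49 50 50
 49 50 48 50 50 48 48 48]
158 338 [20 20 20 22 18 19 22 21 19 18 25 24 21 19 21 26 31 40 48 49 51 49 49 47
 48 50 49 48 51 48 50 51]
```

Call:
arm_command([
  [1,-0.21,0.066,-0.16,0],
  [1,-0.21,0.066,-0.16,0],
  [1,-0.21,0.066,-0.16,0],
  [1,-0.21,0.066,-0.16,0],
  [1,-0.16,0.05,-0.21,0],
  [1,-0.16,0.05,-0.21,0],
  [1,-0.16,0.05,-0.21,0],
  [1,-0.16,0.05,-0.21,0],
  [1,-0.11,0.033,-0.25,0],
  [1,-0.11,0.033,-0.25,0],
  [1,-0.11,0.033,-0.25,0],
  [1,-0.11,0.033,-0.25,0],
  [1,0,0,0,0],
])

```text
clock: 38.63
tool_pos: [0.326, -0.432, 0.228]
tool_rot: [0.152, 0.988, 0.001, -0.001]
force: [-1.1, 1.4, 1.3]
gripper_width: 0.015
grasp_force: 24.9
```

```bash
cat >> h.py <<'E'
def rodfit(name,yawdir,pz=.157):
    """rod angle in the vertical plane through the tool: bright ridge columns in the side view"""
    o=observe();p=o["tool_pos"];print(p,o["gripper_width"],o["joints"].round(2),o["force"].round(1))
    S,T=snap(name);g=S[:,:,2].astype(float);u=np.array([np.cos(np.radians(yawdir)),np.sin(np.radians(yawdir)),0]);h=p-[0,0,pz]
    best=[]
    for f in np.arange(-10,100,.5):
        d=np.sin(np.radians(f))*u-np.cos(np.radians(f))*np.array([0,0,1.])
        P=[proj("side",h+s*d) for s in np.linspace(.05,.14,25)]
        q=cv2.remap(g.astype(np.float32),np.float32([[a[0] for a in P]]),np.float32([[a[1] for a in P]]),cv2.INTER_LINEAR);best.append((float(np.minimum(q,150).mean()),f))
    print(sorted(best)[-5:])
E
python3 -c "
from h import *
rodfit('tr4',-17.3)"
```

```text
[ 0.32604332 -0.43203653  0.22804527] 0.015016740025740948 [ 0.04  0.38  0.98  1.94 -0.37  1.01  2.46] [-1.1  1.4  1.3]
[(143.59890747070312, np.float64(76.5)), (145.9325714111328, np.float64(76.0)), (146.25152587890625, np.float64(74.5)), (147.83328247070312, np.float64(75.5)), (148.17953491210938, np.float64(75.0))]
```

Call:
arm_command([
  [1,-0.04,0.013,-0.27,0],
  [1,-0.04,0.013,-0.27,0],
  [1,-0.04,0.013,-0.27,0],
  [1,-0.04,0.013,-0.27,0],
  [1,0,0,-0.04,0],
  [1,0,0,0,0],
])

```text
clock: 39.23
tool_pos: [0.322, -0.4308, 0.1954]
tool_rot: [0.151, 0.988, 0.0, -0.001]
force: [-1.2, 0.7, 0.7]
gripper_width: 0.0152
grasp_force: 24.3
```

```bash
python3 -c "
from h import *
rodfit('tr5',-17.3)"
```

```text
[ 0.32200778 -0.43083192  0.19535332] 0.015191241403206813 [ 0.08  0.43  0.94  1.97 -0.42  0.95  2.5 ] [-1.2  0.7  0.7]
[(147.56858825683594, np.float64(92.0)), (148.69183349609375, np.float64(91.5)), (148.8857879638672, np.float64(90.0)), (149.25730895996094, np.float64(90.5)), (149.4169464111328, np.float64(91.0))]
```

Call:
arm_command([
  [1,0,0,0.1,0],
  [1,0,0,0.25,0],
  [1,0,0,0.35,0],
  [1,0,0,0.4,0],
  [1,0,0,0.4,0],
  [1,0,0,0.35,0],
  [1,0.15,0,0.22,0],
  [1,0.3,0.1,0,0],
  [1,0.4,0.1,0,0],
  [1,0.4,0.1,0,0],
  [1,0.4,0.1,0,0],
  [1,0.2,0,0,0],
  [1,0.1,0,0,0],
  [1,0,0,0,0],
  [1,0,0,0,0],
  [1,0,0,0,0],
  [1,0,0,0,0],
  [1,0,0,0,0],
], newtons=35)

```text
clock: 40.83
tool_pos: [0.3803, -0.4194, 0.2584]
tool_rot: [0.152, 0.988, 0.0, 0.0]
force: [-0.3, -0.1, -1.3]
gripper_width: 0.0147
grasp_force: 34.1
```

```bash
python3 - <<'E'
from h import *
rodfit('fin',-17.3)
S=cv2.imread("pics/fin_s.png");g=S[:,:,2].astype(int);p=observe()["tool_pos"];u=np.array([.955,-.297,0]);t=p-[0,0,.157]+.145*u;print("tip pred",t,proj("side",t))
c=proj("side",t).astype(int)
for r in range(c[1]-6,c[1]+8,2): print(r,c[0]-10,g[r,c[0]-10:c[0]+24])
for n in("side","top"):
    im=cv2.imread(f"pics/fin_{n[0]}.png");c=proj(n,[.597,.278,.16]).astype(int);mk=np.zeros(im.shape[:2],bool);mk[c[1]-9:c[1]+9,c[0]-9:c[0]+9]=(im.max(2)<70)[c[1]-9:c[1]+9,c[0]-9:c[0]+9]
    q=max(blobs(mk,5),key=lambda q:q[1][4]);print(n,"knob",onz(n,q[2],.154))
E
```

```text
[ 0.38031846 -0.41938655  0.2583926 ] 0.014741258010835196 [-0.02  0.39  0.97  1.86 -0.37  1.08  2.36] [-0.3 -0.1 -1.3]
[(146.5505828857422, np.float64(90.5)), (148.5399169921875, np.float64(88.5)), (148.67562866210938, np.float64(90.0)), (149.4609375, np.float64(89.5)), (149.57176208496094, np.float64(89.0))]
tip pred [ 0.51906696 -0.46233719  0.10141857] [327.0845725  131.75760617]
125 317 [50 52 51 50 50 49 51 51 49 50 50 53 52 48 50 49 50 52 50 52 50 49 50 52
 49 49 51 49 51 48 52 49 51 49]
127 317 [48 48 49 51 49 50 49 50 50 50 47 50 50 49 48 50 47 48 50 49 48 50 49 50
 47 50 51 49 49 51 49 47 49 50]
129 317 [47 48 47 48 48 49 48 48 47 47 49 49 48 47 46 45 46 45 45 47 48 48 47 44
 46 44 46 46 46 46 45 44 47 45]
131 317 [ 31  31  30  29  21  29  34  50  83 113 125 116 103  83  64  55  54  43
  40  39  31  30  34  36  29  28  31  28  28  24  28  25  29  33]
133 317 [ 20  19  17  21  22  22  23  60 109 154 182 189 180 162 152 161 156 129
 128 125 111 116 127 122 105  86  73  62  58  54  47  41  30  28]
135 317 [ 23  17  22  24  17  22  22  26  43  60  76  90  97  96  98 113 115 117
 135 139 134 158 184 191 187 182 182 183 182 175 163 148 135 131]
137 317 [ 20  20  22  24  19  22  18  22  21  21  24  25  27  25  28  29  33  37
  43  47  50  60  77  91 105 113 123 130 138 148 159 169 177 182]
side knob [0.59765685 0.27619731 0.154     ]
top knob [0.59613178 0.27702111 0.154     ]
```

```bash
python3 -c "
from bench import *
print(observe()['joint_velocities'].round(3));print(finish_job())"
```

```text
[ 0.     0.001 -0.003 -0.001 -0.002 -0.    -0.   ]
the job is handed in; nothing more can be done
None
```

Job handed in at about 41 s, verdict not shown: the pot rests about 3 mm off the white ring's centre; I dipped the gauge until the collar bore on the mouth at about 5 N, let go and re-gripped it there to centre it, then drew it straight out; it is now held still, within about 1° of level, tip about 10 cm above the bench over the tray. The tool could not tilt, so I turned the gauge in the grip against the tray walls.

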